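# Hang the slide caddy on the dryer's twin pins

### The arm

A 6-joint arm with a two-finger parallel gripper is mounted at the origin on the work surface. World frame = base frame: x ahead of the robot, y to its left, z up, the work surface at z = 0. Lengths are in m, angles in rad, forces in N, time in s.
With the tool pointing down it reaches from about 0.35 to 0.775 m from the base axis. Payload 5.5 kg.
Tool frame: the origin (TCP) lies where the fingers leave the gripper's body, on its centre line; the fingertips stand 73 mm ahead of it and the grasp point (between the pads) lies 54 mm ahead of it; z points along the fingers, y is the direction in which the jaws open and shut (so a half turn about z gives the same grasp; the last joint's range is limited). The gripper opens to 85 mm and grips with 20 to 120 N. Pads are 22 mm wide; open, the fingers measure 114 mm over their backs; the gripper's body (76 mm by 85 mm) begins 54 mm behind the grasp point. The pads swing forward as they close: fully open they stand 13 mm farther back than shut.
Start: joints at [-1.371, 0.313, 0.046, 1.304, 0, 1.431], TCP at [0.192, -0.542, 0.304] pointing down, gripper open.
Joint ranges: [-2.76, 2.76], [-0.86, 1.69], [-1.03, 1.26], [-2.2, 2.34], [-1.47, 1.5], [-3.14, 3.14]. Speed limits (rad/s): [2.57, 2.57, 3.14, 3.14, 3.14, 3.14].

### API

Orientations are given as a unit quaternion [w, x, y, z].
In Python, from workcell import env, read_camera, job, cut_out gives the robot as it stands.
- The arm moves only by the tool servo_tool, never from a script. Its argument "deltas" is a list of rows, each an object of numbers: "dx", "dy", "dz": the shift along the world's x, y, z in mm; "rx", "ry", "rz": the turn, a rotation vector about the world's x, y, z in rad; "fingers": the closure, from -1 (fully open) to 1 (shut). A call has 1 to 8 rows; each row shifts and turns the commanded pose from where the row before left it; what a row does not reach is not made up. A row lasts 1/10 s, in which the tool goes at most 50 mm and 8.59 degrees, less where a joint would pass 70% of its speed; a pose out of reach is approached as far as the arm can. A call is refused whole if a number of a shift passes 50 or a number of a turn 0.15, either way. A call with a gripper value outside its range is refused whole. The fingers move at their own pace and stop on an object; "newtons" is the grip in N (left out, the last holds). Time passes only in rows, so rows that do not move let the fingers close. It gives the time, the measured TCP pose, the force and the opening at its end, in the units of the state.
- env.get_state(): the state, without advancing time (a new reading comes with each control period).
- read_camera(name): name is "scene" or "top"; returns a dict with "img" (480x640x3 uint8, red, green, blue), "intrinsics" (3x3 intrinsics, pixels), "k1" (the pictures are not rectified: a ray, as slopes to the right and down, at radius r is drawn at 1 + k1 r^2 times it, then the intrinsics apply), "extrinsics" (4x4, takes a point from camera to world coordinates). Camera axes: x right, y down, z forward; pixel columns grow to the right and rows downward; lengths in m; the calibration is good to about 2 mm. A picture is of the moment at which its call begins. There is no depth.
- job.hand_in(): hands the job in, once; it reports no verdict.
Trained networks look in the newest picture that a camera, given by its name, has taken for a name from the list of things; names that differ only in an ending like _2 or _b are one class to them, and where a whole thing is asked for, a point or a joint stands for the part that bears it (a point fixed in the world has none). Each returns a list of dicts, best first, with "confidence" (0 to 1); they miss things now and then, are a little off and sometimes report something else, mostly with a low value. They report only what shows in the picture. A call takes as long as a camera call. They do not tell look-alikes from the thing itself.
- cut_out(target, camera): "region" (480x640 bool, what is visible of it) and "extent" ([left, top, right, bottom] in pixels, round what is visible of it).
The state is a dict: "clock": time; "joint_pos": joint angles; "qvel": joint speeds; "tau": joint torques, N m; "tcp_pos": TCP position; "orientation": TCP orientation; "wrist_force": force on the tool from outside, world axes, zero at the start; "ft_torque": the same for the moment, N m; "finger_gap": finger opening in m.
Only numpy, scipy, OpenCV 4.12 (cv2) and the standard library are available. Lean on these libraries where they do the work, as an engineer would, in place of code of your own. Each camera call takes 0.05 s, during which the arm holds its last target. There are 200 camera calls.

### The job

Hang the blue slide caddy on the front of the white slide dryer: pick it up by its white grip, gently feel for the two brass pins, whose bar may be clamped higher or lower than its middle setting, thread both holes of the caddy's back plate over them together and slide it home until the plate sits flush, then let go so that it hangs level. Use a light touch, never pressing or knocking the caddy against the dryer with more than about 15 N, and leave the bottle, the jar and the green slide box where they are.

Things in the scene. Friction and masses are not known exactly. Their poses are not given: they have to be found in the camera images.
- caddy: Blue sheet-metal slide caddy, loose, 0.2-0.45 kg, standing on the bench. Origin: underside, below its white grip; x to its back plate, y along its width, z up. Upright back plate 160 wide, 134 high, 4 thick, rear face at x=+40. Trough in front of it 150 wide, 47 high, x=-36 to +36.
- caddy_grip (a point): Where to pinch the caddy's white upright grip paddle: 155 mm above the underside, at (0,0,155) mm in the caddy's frame. The paddle is 10 mm thick (along the caddy's x; pinch across this), 36 mm wide (y), top at 172 mm; above 134 mm it stands free. Axes as the caddy's.
- caddy_back (a point): Point on the rear face of the caddy's back plate midway between its two holes: (40,0,100) mm in the caddy's frame, same axes. The holes are square, 12 mm wide and high, right through, centred 60 mm to either side (y) of this point.
- dryer: White slide dryer, fixed, 440 wide (y), 320 deep (x), top 158 mm high; black lids with knobs rise 30 mm more, from 55 mm behind the front. Origin: on the bench under the middle of its front face; x points into the machine, z up. On the front: a steel twin-pin bar and, at 51-73 mm height, a rubber strip, both 6 mm proud (x=-6): a caddy hung home lies flush on both.
- pin_mid (a point): Midway between the two pins' roots, on the bar's front, 134 mm above the bench, FOR THE BAR'S MIDDLE SETTING; axes as the dryer's. The bar is clamped rigidly anywhere from 14 mm below to 14 mm above that; this is not in the reading: find it.
- pin_tips (a point): Midway between the two pins' tips, again for the bar's MIDDLE SETTING (up to 14 mm wrong in height). Axes as the dryer's. Brass pins, 8 mm diameter, flat ends, at y=-60 and +60 mm, 24 mm long, rising 15 degrees from bar to tip: tips are 23 mm in front of the bar (-x) and 6 mm above the roots.
- bottle: Bystander: amber reagent bottle, diameter 56 mm, 110 mm high. Origin: centre of its underside.
- jar: Bystander: open glass staining jar, diameter 54 mm, 85 mm high. Origin: centre of its underside.
- slidebox: Bystander: green plastic slide box, 60 x 80 x 30 mm. Origin: centre of its underside.
There are look-alikes about, which are no part of the job. Of the things that look like the caddy, the middle-sized one is meant.

How it is judged:
By the outcome, as a careful person would: the job done as asked, in the order asked, and still so for the second after the job is handed in, with the robot touching nothing.
It also fails if it takes over 58 s, if anything falls off the work surface, if the arm or the gripper's body presses on something with over 40 N, if the wrist force passes 120 N, or if a joint passes its speed limit or range.

## Working session

There is one attempt and no reset: what is moved stays moved. The work goes in short steps, Python scripts to look and compute and a tool call to move; the robot and the scene stay as the last step left them, time stands still between calls to the robot, and variables do not carry over. Pictures are saved under pics/ and viewed, about 8 in all and at most 12, crops included, and the job is handed in when it is done.

Besides the shell and the picture viewer there is one more tool, called as name(argument=value, ...) on one line, values as JSON. servo_tool: Moves the arm, as the interface text tells. Its arguments: {"type":"object","properties":{"deltas":{"type":"array"},"newtons":{"type":"number"}},"required":["deltas"]}

```bash
mkdir -p pics; ls; python3 - <<'E'
from workcell import env, read_camera, job, cut_out
import cv2, numpy as np
print(env.get_state())
for c in ("scene","top"):
    r=read_camera(c); np.savez(f"cam_{c}.npz",K=r["intrinsics"],k1=r["k1"],T=r["extrinsics"])
    print(c,r["intrinsics"],r["k1"],r["extrinsics"])
    cv2.imwrite(f"pics/{c}0.png",r["img"][:,:,::-1])
    for t in ("caddy","caddy_grip","dryer","bottle","jar","slidebox"):
        print(t,[(round(d["confidence"],2),d["extent"],int(d["region"].sum())) for d in cut_out(t,c)])
E
```

```text
pics
{'clock': 0.0, 'joint_pos': array([-1.37062871e+00,  3.13966451e-01,  4.49636786e-02,  1.30357612e+00,
        1.58802139e-05,  1.43118814e+00]), 'qvel': array([ 0.00050796, -0.00068842, -0.00091213, -0.00056534, -0.00070421,
       -0.00078133]), 'tau': array([ 6.04411780e-04, -4.80620885e+01,  2.98536891e+01,  1.92417571e-02,
        8.49706908e-06, -6.10279443e-06]), 'tcp_pos': array([ 0.19154729, -0.54175502,  0.3030218 ]), 'orientation': array([-8.91117008e-04,  9.85603335e-01,  1.69071793e-01, -1.90472746e-05]), 'wrist_force': array([0.02910333, 0.28372427, 0.57720051]), 'ft_torque': array([-0.00049351, -0.00541079,  0.04941847]), 'finger_gap': 0.0856097104366413}
scene [[578.78101444   0.         324.30118786]
 [  0.         578.78101444 241.34363856]
 [  0.           0.           1.        ]] -0.11673118066982698 [[-0.78416289  0.53632903 -0.31215337  0.99272053]
 [ 0.62053803  0.68143721 -0.38804109  0.53151489]
 [ 0.00459522 -0.49799046 -0.86717033  1.41911294]
 [ 0.          0.          0.          1.        ]]
caddy [(0.91, [254.9, 173.3, 315.8, 230.1], 1905), (0.62,
[... 654 characters left out ...]
95 -0.00939455 -0.0371474 ]
 [ 0.00718696 -0.11206866 -0.99367448  1.40484154]
 [ 0.          0.          0.          1.        ]]
caddy [(0.92, [374.9, 217.2, 453.2, 268.2], 2729), (0.87, [399.2, 282.1, 444.6, 338.9], 1296), (0.82, [452.3, 137.5, 565.3, 232.7], 4989), (0.55, [389.0, 156.0, 431.6, 194.2], 958)]
caddy_grip [(0.96, [455.4, 137.7, 563.5, 233.8], 5048), (0.81, [372.5, 215.2, 450.3, 269.1], 2675), (0.64, [397.5, 280.8, 444.4, 336.8], 1255)]
dryer [(0.75, [38.0, 10.8, 290.1, 258.7], 33690)]
bottle [(0.67, [147.4, 299.2, 178.7, 322.7], 666)]
jar [(0.57, [111.0, 270.1, 139.8, 297.2], 640), (0.3, [146.6, 296.9, 179.9, 321.6], 658)]
slidebox [(0.55, [391.0, 157.5, 430.5, 193.8], 910)]
```

View pics/top0.png

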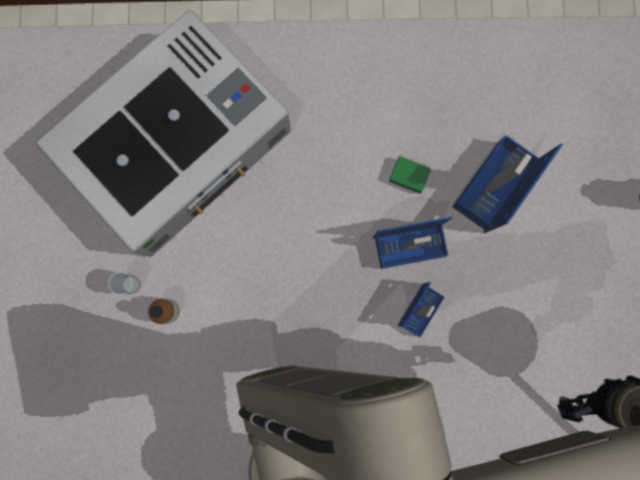

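View pics/scene0.png

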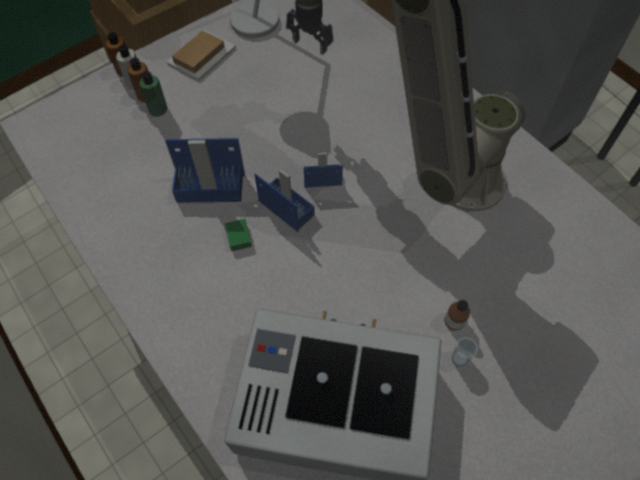

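The top picture shows three blue caddies: large (508,185), middle-sized (412,243) and small (421,310). The middle-sized one at (412,243) fits the description, and it is at (285,200) in scene. The dryer's pins point down and to the right, near (197,210) and (242,172). I'll confirm with one enlarged crop.

```bash
python3 - <<'E'
import cv2, numpy as np
t=cv2.imread("pics/top0.png");s=cv2.imread("pics/scene0.png")
a=cv2.resize(t[205:280,360:460],(400,300),interpolation=cv2.INTER_CUBIC)
b=cv2.resize(s[165:240,240:340],(400,300),interpolation=cv2.INTER_CUBIC)
c=cv2.resize(t[150:225,170:270],(400,300),interpolation=cv2.INTER_CUBIC)
d=cv2.resize(s[295:370,290:390],(400,300),interpolation=cv2.INTER_CUBIC)
cv2.imwrite("pics/crop1.png",np.vstack([np.hstack([a,b]),np.hstack([c,d])]))
E
```

```text
(no output)
```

View pics/crop1.png

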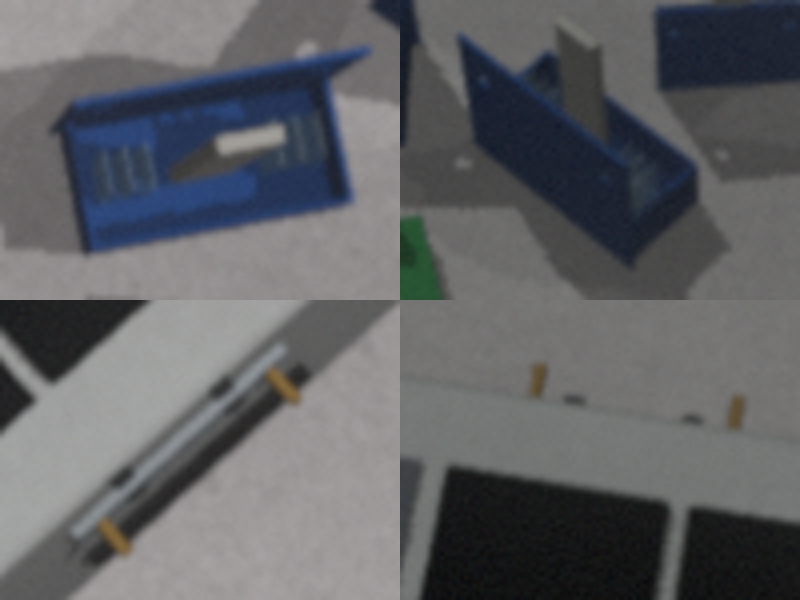

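The crop confirms the middle-sized caddy: its plate with two holes is on the +x side and its white grip stands free. The dryer's pin tips are at about (242,174) and (201,212) in top, and (325,312) and (374,320) in scene. Next I fit poses from silhouettes and triangulate the tips.

```bash
cat > h.py <<'E'
import cv2, numpy as np
from scipy.optimize import minimize, least_squares
C={c:np.load(f"cam_{c}.npz") for c in("scene","top")}
def proj(P,c):
    K,k1,T=C[c]["K"],float(C[c]["k1"]),C[c]["T"]
    q=(np.atleast_2d(P)-T[:3,3])@T[:3,:3]; s=q[:,:2]/q[:,2:]
    s=s*(1+k1*(s**2).sum(1,keepdims=True)); return s*[K[0,0],K[1,1]]+[K[0,2],K[1,2]]
def box(x0,x1,y0,y1,z0,z1): return np.array([[x,y,z] for x in(x0,x1) for y in(y0,y1) for z in(z0,z1)])/1000
CADDY=[box(36,40,-80,80,0,134),box(-36,36,-75,75,0,47),box(-5,5,-18,18,0,172)]
DRYER=[box(0,320,-220,220,0,158)]
def place(P,p):
    c,s=np.cos(p[2]),np.sin(p[2]); z=p[3] if len(p)>3 else 0
    return P@np.array([[c,s,0],[-s,c,0],[0,0,1]])+[p[0],p[1],z]
def mask(parts,p,c,sc=4):
    m=np.zeros((480*sc,640*sc),np.uint8)
    for b in parts:
        h=cv2.convexHull(((proj(place(b,p),c)+.5)*sc-.5).astype(np.float32))
        cv2.fillPoly(m,[np.round(h*16).astype(np.int32)],255,shift=4)
    return cv2.resize(m,(640,480),interpolation=cv2.INTER_AREA)/255.
def fit(parts,regs,p0,d=(.01,.01,.06)):
    f=lambda p:sum(np.abs(mask(parts,p,c)-r).sum()/r.sum() for c,r in regs.items())
    p=np.array(p0,float)
    for k in(1,.4): 
        sim=np.vstack([p]+[p+np.eye(len(p))[i]*d[i]*k for i in range(len(p))])
        o=minimize(f,p,method="Nelder-Mead",options=dict(initial_simplex=sim,xatol=1e-4,fatol=1e-4)); p=o.x
    return p,o.fun
def tri(pix):
    f=lambda X:np.concatenate([proj(X,c)[0]-u for c,u in pix.items()])
    o=least_squares(f,[.5,0,.1]); return o.x,o.fun
def ground(u,c,z): 
    return least_squares(lambda X:proj([X[0],X[1],z],c)[0]-u,[.5,0]).x
E
cat > m1.py <<'E'
from h import *
from workcell import *
T=[(325,311.8),(374.3,319.5)],[(242.5,174.5),(201.2,212.5)]
for a,b in zip(*T): print("tip",tri(dict(scene=a,top=b)))
def reg(t,c,uv):
    read_camera(c)
    L=cut_out(t,c); return min(L,key=lambda d:np.hypot((d["extent"][0]+d["extent"][2])/2-uv[0],(d["extent"][1]+d["extent"][3])/2-uv[1]))["region"].astype(float)
g=ground((422.5,240.2),"top",.172); print("grip top",g)
R=dict(scene=reg("caddy","scene",(285,200)),top=reg("caddy","top",(412,243)))
for c in R:
    p,f=fit(CADDY,{c:R[c]},[*g,-.2]);print(c,p,f)
p,f=fit(CADDY,R,[*g,-.2]);print("caddy",p,f,proj(place(np.array([[0,0,.172]]),p),"top"))
R=dict(scene=reg("dryer","scene",(330,390)),top=reg("dryer","top",(165,135)))
d0=ground((145,252),"top",.158);d1=ground((288,116),"top",.158);m=(d0+d1)/2;v=d0-d1
y=np.arctan2(v[1],v[0])-np.pi/2; print("dryer0",d0,d1,np.hypot(*v),m,y)
for c in R:
    q,f=fit(DRYER,{c:R[c]},[*m,y]);print(c,q,f)
E
python3 m1.py
```

```text
tip (array([0.64644221, 0.10769127, 0.12418778]), array([ 0.37331977,  0.06699401,  0.24376619, -0.23044114]))
tip (array([0.56595913, 0.19620213, 0.1232963 ]), array([ 0.18219177,  0.02430505,  0.11832428, -0.11041616]))
grip top [ 0.49256519 -0.26242114]
scene [ 0.49731446 -0.25940272  0.16269898] 0.02934727847973722
top [ 0.49304303 -0.26172163  0.1658899 ] 0.023065261282233674
caddy [ 0.49434862 -0.26156059  0.16603116] 0.12083064533035665 [[422.0445265  239.33734892]]
dryer0 [0.48068571 0.30542111] [0.76220389 0.00798499] 0.4095372200179895 [0.6214448  0.15670305] 0.7579107988251206
scene [0.62966098 0.17253646 0.71982314] 0.02050721693773961
top [0.62660431 0.17011708 0.72747073] 0.030309824453341544
```

servo_tool(deltas=[{"dx":30,"dy":28,"rz":0.14},{"dx":30,"dy":28,"rz":0.14},{"dx":30,"dy":28,"rz":0.14},{"dx":30,"dy":28,"rz":0.14},{"dx":30,"dy":28,"rz":0.14},{"dx":30,"dy":28,"rz":0.14},{"dx":30,"dy":28,"rz":0.14},{"dx":30,"dy":28,"rz":0.14}], newtons=60)

```text
invalid input at $.deltas[0]: expected keys dx, dy, dz, rx, ry, rz, fingers
```

servo_tool(deltas=[{"dx":30,"dy":28,"rz":0.14},{"dx":33,"dy":29,"rz":0.137},{},{}])

```text
invalid input at $.deltas[0]: expected keys dx, dy, dz, rx, ry, rz, fingers
```

All seven keys are required in each row.

servo_tool(deltas=[{"dx":30,"dy":28,"dz":0,"rx":0,"ry":0,"rz":0.14,"fingers":-1},{"dx":30,"dy":28,"dz":0,"rx":0,"ry":0,"rz":0.14,"fingers":-1},{"dx":30,"dy":28,"dz":0,"rx":0,"ry":0,"rz":0.14,"fingers":-1},{"dx":30,"dy":28,"dz":0,"rx":0,"ry":0,"rz":0.14,"fingers":-1},{"dx":30,"dy":28,"dz":0,"rx":0,"ry":0,"rz":0.14,"fingers":-1},{"dx":30,"dy":28,"dz":0,"rx":0,"ry":0,"rz":0.14,"fingers":-1},{"dx":30,"dy":28,"dz":0,"rx":0,"ry":0,"rz":0.14,"fingers":-1},{"dx":30,"dy":28,"dz":0,"rx":0,"ry":0,"rz":0.14,"fingers":-1}], newtons=60)

```text
clock: 1.9
tcp_pos: [0.4327, -0.3169, 0.3041]
orientation: [0.0, 0.743, 0.669, 0.0]
wrist_force: [0.0, -0.7, 0.1]
finger_gap: 0.0855
```

servo_tool(deltas=[{"dx":30,"dy":28,"dz":0,"rx":0,"ry":0,"rz":0.14,"fingers":-1},{"dx":33,"dy":29,"dz":0,"rx":0,"ry":0,"rz":0.137,"fingers":-1},{"dx":0,"dy":0,"dz":0,"rx":0,"ry":0,"rz":0,"fingers":-1},{"dx":0,"dy":0,"dz":0,"rx":0,"ry":0,"rz":0,"fingers":-1}])

```text
clock: 2.3
tcp_pos: [0.4952, -0.2603, 0.3038]
orientation: [-0.0, 0.645, 0.764, -0.0]
wrist_force: [1.0, 0.6, 0.4]
finger_gap: 0.0853
```

servo_tool(deltas=[{"dx":0,"dy":0,"dz":-30,"rx":0,"ry":0,"rz":0,"fingers":-1},{"dx":0,"dy":0,"dz":-30,"rx":0,"ry":0,"rz":0,"fingers":-1},{"dx":0,"dy":0,"dz":-20,"rx":0,"ry":0,"rz":-0.003,"fingers":-1},{"dx":0,"dy":0,"dz":-15,"rx":0,"ry":0,"rz":0,"fingers":-0.5},{"dx":0,"dy":0,"dz":0,"rx":0,"ry":0,"rz":0,"fingers":0.2},{"dx":0,"dy":0,"dz":0,"rx":0,"ry":0,"rz":0,"fingers":0.5},{"dx":0,"dy":0,"dz":0,"rx":0,"ry":0,"rz":0,"fingers":0.6},{"dx":0,"dy":0,"dz":0,"rx":0,"ry":0,"rz":0,"fingers":0.65}])

```text
clock: 3.1
tcp_pos: [0.495, -0.2618, 0.2102]
orientation: [0.001, 0.647, 0.762, 0.0]
wrist_force: [0.1, 0.3, 0.3]
finger_gap: 0.015
```

```bash
python3 - <<'E'
from workcell import *
import cv2,numpy as np
t=read_camera("top")["img"];s=read_camera("scene")["img"]
a=cv2.resize(t[190:290,340:480],(560,400));b=cv2.resize(s[140:240,230:370],(560,400))
cv2.imwrite("pics/grasp.png",cv2.resize(np.hstack([a,b])[:,:,::-1],(800,286)))
E
```

```text
(no output)
```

View pics/grasp.png

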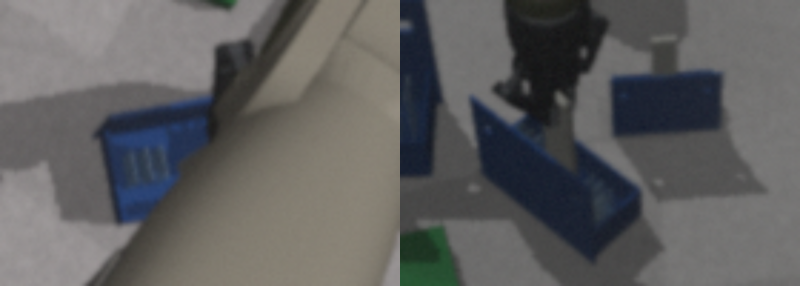

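The paddle stands between the fingers, about (570,100) in the right half. Now I close and lift.

servo_tool(deltas=[{"dx":0,"dy":0,"dz":0,"rx":0,"ry":0,"rz":0,"fingers":0.75},{"dx":0,"dy":0,"dz":0,"rx":0,"ry":0,"rz":0,"fingers":0.85},{"dx":0,"dy":0,"dz":0,"rx":0,"ry":0,"rz":0,"fingers":1},{"dx":0,"dy":0,"dz":0,"rx":0,"ry":0,"rz":0,"fingers":1},{"dx":0,"dy":0,"dz":0,"rx":0,"ry":0,"rz":0,"fingers":1},{"dx":0,"dy":0,"dz":0,"rx":0,"ry":0,"rz":0,"fingers":1}], newtons=70)

```text
clock: 3.8
tcp_pos: [0.4948, -0.2613, 0.2095]
orientation: [0.001, 0.647, 0.762, -0.0]
wrist_force: [-0.9, 0.6, 4.6]
finger_gap: 0.0089
```

servo_tool(deltas=[{"dx":0,"dy":0,"dz":10,"rx":0,"ry":0,"rz":0,"fingers":1},{"dx":0,"dy":0,"dz":20,"rx":0,"ry":0,"rz":0,"fingers":1},{"dx":0,"dy":0,"dz":30,"rx":0,"ry":0,"rz":0,"fingers":1},{"dx":0,"dy":0,"dz":20,"rx":0,"ry":0,"rz":0,"fingers":1},{"dx":0,"dy":0,"dz":10,"rx":0,"ry":0,"rz":0,"fingers":1},{"dx":0,"dy":0,"dz":0,"rx":0,"ry":0,"rz":0,"fingers":1}])

```text
clock: 4.4
tcp_pos: [0.495, -0.2613, 0.2998]
orientation: [0.001, 0.647, 0.762, 0.0]
wrist_force: [0.3, -0.1, -4.7]
finger_gap: 0.0091
```

servo_tool(deltas=[{"dx":5,"dy":15,"dz":0,"rx":0,"ry":0,"rz":0.05,"fingers":1},{"dx":5,"dy":30,"dz":0,"rx":0,"ry":0,"rz":0.05,"fingers":1},{"dx":5,"dy":38,"dz":0,"rx":0,"ry":0,"rz":0.05,"fingers":1},{"dx":5,"dy":40,"dz":0,"rx":0,"ry":0,"rz":0.05,"fingers":1},{"dx":5,"dy":40,"dz":0,"rx":0,"ry":0,"rz":0.05,"fingers":1},{"dx":5,"dy":40,"dz":0,"rx":0,"ry":0,"rz":0.05,"fingers":1},{"dx":5,"dy":40,"dz":0,"rx":0,"ry":0,"rz":0.05,"fingers":1},{"dx":5,"dy":40,"dz":0,"rx":0,"ry":0,"rz":0.05,"fingers":1}])

```text
clock: 5.2
tcp_pos: [0.5336, 0.0243, 0.2971]
orientation: [-0.002, 0.481, 0.877, -0.0]
wrist_force: [-0.1, -0.1, -4.2]
finger_gap: 0.0092
```

servo_tool(deltas=[{"dx":8,"dy":40,"dz":0,"rx":0,"ry":0,"rz":0.06,"fingers":1},{"dx":8,"dy":27,"dz":0,"rx":0,"ry":0,"rz":0.05,"fingers":1},{"dx":5,"dy":15,"dz":0,"rx":0,"ry":0,"rz":0.04,"fingers":1},{"dx":2,"dy":5,"dz":0,"rx":0,"ry":0,"rz":0.015,"fingers":1},{"dx":0,"dy":0,"dz":0,"rx":0,"ry":0,"rz":0,"fingers":1},{"dx":0,"dy":0,"dz":0,"rx":0,"ry":0,"rz":0,"fingers":1},{"dx":0,"dy":0,"dz":0,"rx":0,"ry":0,"rz":0,"fingers":1}])

```text
clock: 5.9
tcp_pos: [0.5575, 0.1075, 0.2988]
orientation: [-0.0, 0.41, 0.912, -0.0]
wrist_force: [0.5, -0.4, -3.9]
finger_gap: 0.0092
```

```bash
python3 - <<'E'
from workcell import *
import cv2,numpy as np
print({k:np.round(v,4) for k,v in env.get_state().items()})
t=read_camera("top")["img"];s=read_camera("scene")["img"]
cv2.imwrite("pics/t2.png",t[:,:,::-1]);cv2.imwrite("pics/s2.png",s[:,:,::-1])
a=cv2.resize(t[130:250,150:310],(400,300));b=cv2.resize(s[230:350,270:430],(400,300))
cv2.imwrite("pics/pre.png",cv2.resize(np.hstack([a,b])[:,:,::-1],(800,300)))
E
```

```text
{'clock': np.float64(5.9), 'joint_pos': array([ 4.9300e-02,  3.0070e-01,  1.6400e-02,  1.2868e+00, -3.0000e-04,
        8.9420e-01]), 'qvel': array([ 0.0001, -0.0028,  0.0024, -0.    ,  0.002 , -0.0006]), 'tau': array([ 3.37100e-01, -4.94650e+01,  3.15026e+01, -3.06000e-02,
        4.43000e-02, -1.20000e-03]), 'tcp_pos': array([0.5575, 0.1075, 0.2988]), 'orientation': array([-1.000e-04,  4.100e-01,  9.121e-01, -2.000e-04]), 'wrist_force': array([ 0.5256, -0.363 , -3.9237]), 'ft_torque': array([-0.0325, -0.0453, -0.0101]), 'finger_gap': np.float64(0.0092)}
```

View pics/pre.png

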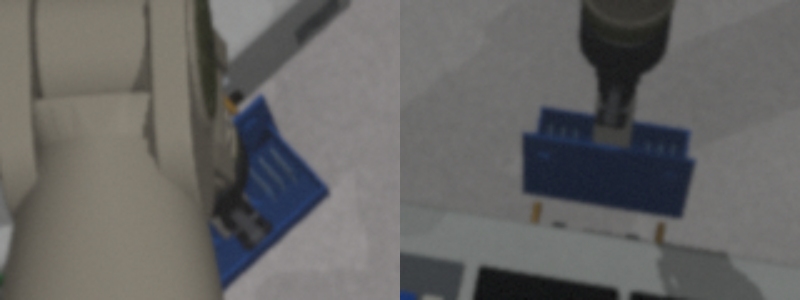

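```bash
cat > m2.py <<'E'
from h import *
from workcell import *
import sys
st=env.get_state(); z=st["tcp_pos"][2]-.2095
q=st["orientation"]; yaw=2*np.arctan2(q[2],q[1])-np.pi/2
img=read_camera("scene")["img"].astype(float)
PL=CADDY[:2]
m=((img[:,:,2]-img[:,:,0])/40).clip(0,1); 
p0=[*st["tcp_pos"][:2],yaw]
near=cv2.dilate(mask(CADDY,[*p0,z],"scene"),np.ones((15,15)))>0
b=img[:,:,2]-img[:,:,0]; print("blue lev",np.percentile(b[near],[10,50,90]))
m=(b>30)*1.*near
ig=cv2.dilate(mask([box(-5,5,-18,18,47,172),box(-20,20,-25,25,134,260)],[*p0,z],"scene"),np.ones((7,7)))>0
w=1.-ig
def f(v,fixyaw):
    p=[v[0],v[1],yaw if fixyaw else v[2],z]
    return (w*np.abs(mask(PL,p,"scene")-m)).sum()/m.sum()
for fx in(1,0):
    d=np.diag([.006,.006,.04]); s=np.array(p0)
    sim=np.vstack([s]+list(s+d))
    if fx: sim=sim[:3,:2]
    o=minimize(f,sim[0],args=(fx,),method="Nelder-Mead",options=dict(initial_simplex=sim,xatol=1e-4,fatol=1e-4))
    print("scene caddy",o.x,o.fun)
    D=np.array([.6297,.1725]);a=.726
    R=np.array([[np.cos(a),np.sin(a)],[-np.sin(a),np.cos(a)]]); print("in dryer frame mm",1e3*R@(o.x[:2]-D))
print("tcp",st["tcp_pos"],yaw)
E
python3 m2.py
```

```text
blue lev [-2.  4. 25.]
scene caddy [0.51690002 0.06389553] 5.771681939107301
in dryer frame mm [-156.45659988   -6.33226264]
scene caddy [0.5302594  0.06639047 0.9417014 ] 5.842841659276775
in dryer frame mm [-144.80963593  -13.33553335]
tcp [0.55755673 0.10773821 0.29901333] 0.7261409093118361
```

```bash
python3 - <<'E'
s=open('m2.py').read()
s=s.replace('m=(b>30)*1.*near','L=cut_out("caddy","scene"); u=proj(place(np.array([[.04,0,.06]]),[*p0,z]),"scene")[0]\nr=min(L,key=lambda d:np.hypot((d["extent"][0]+d["extent"][2])/2-u[0],(d["extent"][1]+d["extent"][3])/2-u[1])); print(r["extent"],r["confidence"])\nm=r["region"]*1.\nmb=((b>12)&near)*1.; print("overlap",m.sum(),mb.sum(),(m*mb).sum())')
open('m2.py','w').write(s)
E
python3 m2.py
```

```text
blue lev [-2.  4. 25.]
[302.6, 149.5, 340.7, 185.1] 0.84
overlap 899.0 2131.0 0.0
scene caddy [0.4903054  0.01000357] 2.249257344762154
in dryer frame mm [-212.12300343  -28.97887449]
scene caddy [0.46763755 0.0399071  1.26922477] 2.2084407511614215
in dryer frame mm [-209.22236666    8.43287214]
tcp [0.55759763 0.10787413 0.29910111] 0.7263077733312433
```

```bash
sed -i 's/^m=r\["region"\].*$/m=0/; s/^mb=.*$/m=((b>12)\&near)*1.; n,l,sx,_=cv2.connectedComponentsWithStats(m.astype(np.uint8)); m=np.isin(l,[i for i in range(1,n) if sx[i,4]>60])*1.; print(m.sum())/' m2.py; python3 m2.py
```

```text
blue lev [-2.  4. 25.]
[316.4, 267.5, 388.3, 316.4] 0.84
2145.0
scene caddy [0.55820689 0.10822761] 0.03000868412633119
in dryer frame mm [-96.13449526  -0.60209671]
scene caddy [0.55815515 0.10818791 0.72563453] 0.02983134512546277
in dryer frame mm [-96.19954845  -0.5974412 ]
tcp [0.55763865 0.10821283 0.29911242] 0.726925921217001
```

```bash
python3 - <<'E'
from h import *
img=cv2.imread("pics/scene0.png").astype(float)
s=img[:,:,2]-img[:,:,0]
for lo,hi in((318,332),(366,382)):
    w=s[304:324,lo:hi].clip(15,None)-15
    print("rows",np.round(w.sum(1)).astype(int))
    vv,uu=np.mgrid[304:324,lo:hi]
    for r in range(20):
        if w[r].sum()>60: print(304+r,round((uu[r]*w[r]).sum()/w[r].sum(),2),end='; ')
    print()
a=.726;R=np.array([[np.cos(a),np.sin(a)],[-np.sin(a),np.cos(a)]]);D=np.array([.6297,.1725])
for z in(.122,.125,.128):
  g=[ground(u,"scene",z) for u in((325,311.8),(374.3,319.5))]
  v=g[1]-g[0]; print(z,[1e3*R@(x-D) for x in g],np.arctan2(v[1],v[0])-np.pi/2,np.hypot(*v))
# predicted tip axis & where pin goes
for h in(-14,-10,-6):
  for y in(60,-60):
    P=np.array([[-29,y,140+h],[-6,y,134+h]])/1000
    print(h,y,np.round(proj(place(P,[*D,a]),"scene"),1))
E
```

```text
rows [ 0  0  0  0  0  0  0 38 62 64 67 61 61 57 27  0  0  0  0  0]
312 324.23; 313 324.09; 314 324.01; 315 323.8; 316 323.7; 
rows [ 0  0  0  0  0  0  0  0  0  0  0  0  0  0  0 32 56 58 61 61]
322 373.54; 323 373.31; 
0.122 [array([-31.43126611, -60.64780238]), array([-32.46037044,  59.63330943])] 0.7345556178126911 0.12028551414527944
0.125 [array([-30.17943566, -60.44397592]), array([-31.20615985,  59.55894628])] 0.7345556178126911 0.12000731435841944
0.128 [array([-28.92760522, -60.24014946]), array([-29.95194927,  59.48458314])] 0.7345556178126906 0.11972911457155948
-14 60 [[374.4 320.2]
 [372.9 330. ]]
-14 -60 [[325.1 312.1]
 [323.4 321.8]]
-10 60 [[374.5 319.6]
 [373.  329.4]]
-10 -60 [[325.1 311.5]
 [323.4 321.2]]
-6 60 [[374.7 318.9]
 [373.2 328.8]]
-6 -60 [[325.1 310.8]
 [323.4 320.5]]
```

The scene fit puts the caddy 0.6 mm off the dryer's centre line and square to it, with the pin midpoint at -0.4 mm. The pins look low, with h about -14 to -8. To feel the height, I'll bring the caddy's underside over the pins and lower it gently.

servo_tool(deltas=[{"dx":0,"dy":0,"dz":20,"rx":0,"ry":0,"rz":0,"fingers":1},{"dx":0,"dy":0,"dz":35,"rx":0,"ry":0,"rz":0,"fingers":1},{"dx":0,"dy":0,"dz":20,"rx":0,"ry":0,"rz":0,"fingers":1},{"dx":8,"dy":7,"dz":0,"rx":0,"ry":0,"rz":0,"fingers":1},{"dx":11,"dy":10,"dz":0,"rx":0,"ry":0,"rz":0,"fingers":1},{"dx":8,"dy":7,"dz":0,"rx":0,"ry":0,"rz":0,"fingers":1},{"dx":3,"dy":2.6,"dz":0,"rx":0,"ry":0,"rz":0,"fingers":1},{"dx":0,"dy":0,"dz":0,"rx":0,"ry":0,"rz":0,"fingers":1}])

```text
clock: 7.05
tcp_pos: [0.5879, 0.1359, 0.3724]
orientation: [-0.001, 0.409, 0.913, -0.001]
wrist_force: [-0.2, -0.8, -3.6]
finger_gap: 0.0093
```

servo_tool(deltas=[{"dx":0,"dy":0,"dz":-5,"rx":0,"ry":0,"rz":0,"fingers":1},{"dx":0,"dy":0,"dz":-5,"rx":0,"ry":0,"rz":0,"fingers":1},{"dx":0,"dy":0,"dz":-4,"rx":0,"ry":0,"rz":0,"fingers":1},{"dx":0,"dy":0,"dz":-2,"rx":0,"ry":0,"rz":0,"fingers":1},{"dx":0,"dy":0,"dz":-1,"rx":0,"ry":0,"rz":0,"fingers":1},{"dx":0,"dy":0,"dz":0,"rx":0,"ry":0,"rz":0,"fingers":1}])

```text
clock: 7.65
tcp_pos: [0.5875, 0.1353, 0.3569]
orientation: [0.0, 0.409, 0.912, 0.0]
wrist_force: [-0.1, 0.7, -4.7]
finger_gap: 0.0089
```

servo_tool(deltas=[{"dx":0,"dy":0,"dz":-2,"rx":0,"ry":0,"rz":0,"fingers":1},{"dx":0,"dy":0,"dz":-2,"rx":0,"ry":0,"rz":0,"fingers":1},{"dx":0,"dy":0,"dz":-1,"rx":0,"ry":0,"rz":0,"fingers":1},{"dx":0,"dy":0,"dz":0,"rx":0,"ry":0,"rz":0,"fingers":1}])

```text
clock: 8.05
tcp_pos: [0.5876, 0.1354, 0.3517]
orientation: [-0.0, 0.409, 0.913, -0.0]
wrist_force: [0.4, 0.7, -5.1]
finger_gap: 0.009
```

servo_tool(deltas=[{"dx":0,"dy":0,"dz":-1,"rx":0,"ry":0,"rz":0,"fingers":1},{"dx":0,"dy":0,"dz":-1,"rx":0,"ry":0,"rz":0,"fingers":1},{"dx":0,"dy":0,"dz":0,"rx":0,"ry":0,"rz":0,"fingers":1}])

```text
clock: 8.35
tcp_pos: [0.5876, 0.1354, 0.3498]
orientation: [-0.0, 0.409, 0.913, -0.0]
wrist_force: [0.8, -0.2, -4.3]
finger_gap: 0.0088
```

servo_tool(deltas=[{"dx":0,"dy":0,"dz":-1,"rx":0,"ry":0,"rz":0,"fingers":1},{"dx":0,"dy":0,"dz":0,"rx":0,"ry":0,"rz":0,"fingers":1}])

```text
clock: 8.55
tcp_pos: [0.5876, 0.1354, 0.3488]
orientation: [-0.0, 0.409, 0.913, -0.0]
wrist_force: [0.4, -0.3, -4.4]
finger_gap: 0.009
```

servo_tool(deltas=[{"dx":0,"dy":0,"dz":-1,"rx":0,"ry":0,"rz":0,"fingers":1},{"dx":0,"dy":0,"dz":-1,"rx":0,"ry":0,"rz":0,"fingers":1},{"dx":0,"dy":0,"dz":0,"rx":0,"ry":0,"rz":0,"fingers":1}])

```text
clock: 8.85
tcp_pos: [0.5876, 0.1354, 0.3467]
orientation: [-0.0, 0.409, 0.913, -0.0]
wrist_force: [0.4, -0.4, -3.9]
finger_gap: 0.0088
```

servo_tool(deltas=[{"dx":0,"dy":0,"dz":-1,"rx":0,"ry":0,"rz":0,"fingers":1},{"dx":0,"dy":0,"dz":0,"rx":0,"ry":0,"rz":0,"fingers":1}])

```text
clock: 9.05
tcp_pos: [0.5876, 0.1354, 0.3458]
orientation: [-0.0, 0.409, 0.913, -0.0]
wrist_force: [0.2, -0.6, -4.6]
finger_gap: 0.0087
```

servo_tool(deltas=[{"dx":0,"dy":0,"dz":-1,"rx":0,"ry":0,"rz":0,"fingers":1},{"dx":0,"dy":0,"dz":0,"rx":0,"ry":0,"rz":0,"fingers":1}])

```text
clock: 9.25
tcp_pos: [0.5876, 0.1354, 0.3448]
orientation: [-0.0, 0.409, 0.913, -0.0]
wrist_force: [-0.3, -0.1, -4.0]
finger_gap: 0.009
```

servo_tool(deltas=[{"dx":0,"dy":0,"dz":-1,"rx":0,"ry":0,"rz":0,"fingers":1},{"dx":0,"dy":0,"dz":0,"rx":0,"ry":0,"rz":0,"fingers":1}])

```text
clock: 9.45
tcp_pos: [0.5877, 0.1354, 0.3441]
orientation: [0.0, 0.409, 0.913, 0.0]
wrist_force: [0.2, 0.2, -3.6]
finger_gap: 0.0094
```

servo_tool(deltas=[{"dx":0,"dy":0,"dz":-0.7,"rx":0,"ry":0,"rz":0,"fingers":1},{"dx":0,"dy":0,"dz":0,"rx":0,"ry":0,"rz":0,"fingers":1}])

```text
clock: 9.65
tcp_pos: [0.5877, 0.1354, 0.3438]
orientation: [0.0, 0.409, 0.913, 0.0]
wrist_force: [-0.4, -0.2, -0.7]
finger_gap: 0.0091
```

servo_tool(deltas=[{"dx":0,"dy":0,"dz":-0.7,"rx":0,"ry":0,"rz":0,"fingers":1},{"dx":0,"dy":0,"dz":0,"rx":0,"ry":0,"rz":0,"fingers":1}])

```text
clock: 9.85
tcp_pos: [0.5877, 0.1354, 0.3436]
orientation: [0.001, 0.409, 0.913, 0.0]
wrist_force: [-1.5, -1.0, 4.5]
finger_gap: 0.0092
```

Contact came at TCP z ≈ 0.344, which puts the tip centre at ≈ 0.1306, so the bar is about 9.4 mm below middle. That agrees with the pictures. Now back off and come down to threading height.

servo_tool(deltas=[{"dx":0,"dy":0,"dz":5,"rx":0,"ry":0,"rz":0,"fingers":1},{"dx":-8,"dy":-7.2,"dz":0,"rx":0,"ry":0,"rz":0,"fingers":1},{"dx":-11,"dy":-9.8,"dz":0,"rx":0,"ry":0,"rz":0,"fingers":1},{"dx":-8,"dy":-7.2,"dz":0,"rx":0,"ry":0,"rz":0,"fingers":1},{"dx":0,"dy":0,"dz":-20,"rx":0,"ry":0,"rz":0,"fingers":1},{"dx":0,"dy":0,"dz":-30,"rx":0,"ry":0,"rz":0,"fingers":1},{"dx":0,"dy":0,"dz":-30,"rx":0,"ry":0,"rz":0,"fingers":1},{"dx":0,"dy":0,"dz":-15,"rx":0,"ry":0,"rz":0,"fingers":1}])

```text
clock: 10.65
tcp_pos: [0.5587, 0.1107, 0.2493]
orientation: [-0.002, 0.409, 0.912, -0.001]
wrist_force: [-0.9, 0.2, -4.9]
finger_gap: 0.0091
```

servo_tool(deltas=[{"dx":0,"dy":0,"dz":-10,"rx":0,"ry":0,"rz":0,"fingers":1},{"dx":0,"dy":0,"dz":-3,"rx":0,"ry":0,"rz":0,"fingers":1},{"dx":0,"dy":0,"dz":0,"rx":0,"ry":0,"rz":0,"fingers":1},{"dx":0,"dy":0,"dz":0,"rx":0,"ry":0,"rz":0,"fingers":1}])

```text
clock: 11.05
tcp_pos: [0.5612, 0.1112, 0.2406]
orientation: [0.001, 0.409, 0.913, 0.0]
wrist_force: [-0.4, -0.0, -3.1]
finger_gap: 0.0091
```

```bash
python3 m2.py; python3 - <<'E'
from workcell import *
import cv2
s=read_camera("scene")["img"]; cv2.imwrite("pics/pre2.png",cv2.resize(s[235:340,290:430],(800,600),interpolation=cv2.INTER_CUBIC)[:,:,::-1])
E
```

```text
blue lev [-2.  3. 26.]
[320.5, 284.4, 383.1, 326.3] 0.82
1879.0
scene caddy [0.56195307 0.11065051] 0.08685679700299492
in dryer frame mm [-91.72445321  -1.27718956]
scene caddy [0.56168415 0.11127973 0.72419306] 0.08475513675400977
in dryer frame mm [-91.50783068  -0.62810695]
tcp [0.56123868 0.11120189 0.24062753] 0.7279498894257039
```

View pics/pre2.png

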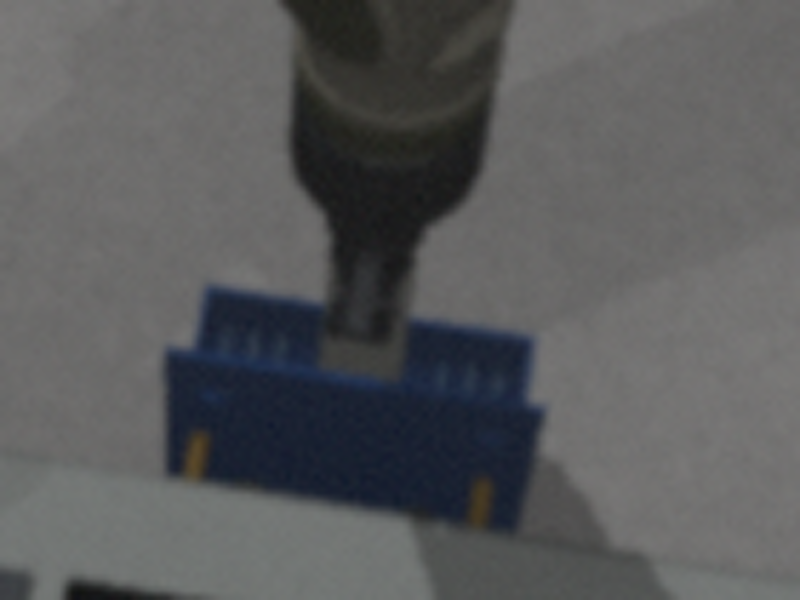

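The plate is square in front of the pins: holes at (212,393) and (492,435) in the crop, pin tips below at (200,435) and (485,480). Now I advance gently.

servo_tool(deltas=[{"dx":3.7,"dy":3.5,"dz":-0.4,"rx":0,"ry":0,"rz":0,"fingers":1},{"dx":4.5,"dy":4,"dz":0,"rx":0,"ry":0,"rz":0,"fingers":1},{"dx":3,"dy":2.7,"dz":0,"rx":0,"ry":0,"rz":0,"fingers":1},{"dx":1.5,"dy":1.4,"dz":0,"rx":0,"ry":0,"rz":0,"fingers":1},{"dx":0,"dy":0,"dz":0,"rx":0,"ry":0,"rz":0,"fingers":1},{"dx":0,"dy":0,"dz":0,"rx":0,"ry":0,"rz":0,"fingers":1}])

```text
clock: 11.8
tcp_pos: [0.5732, 0.1229, 0.239]
orientation: [-0.0, 0.409, 0.913, -0.0]
wrist_force: [-1.1, -0.1, -4.3]
finger_gap: 0.009
```

servo_tool(deltas=[{"dx":0.75,"dy":0.67,"dz":0,"rx":0,"ry":0,"rz":0,"fingers":1},{"dx":0.75,"dy":0.67,"dz":0,"rx":0,"ry":0,"rz":0,"fingers":1},{"dx":0.75,"dy":0.67,"dz":0,"rx":0,"ry":0,"rz":0,"fingers":1},{"dx":0,"dy":0,"dz":0,"rx":0,"ry":0,"rz":0,"fingers":1}])

```text
clock: 12.2
tcp_pos: [0.5757, 0.1249, 0.2391]
orientation: [0.0, 0.409, 0.913, 0.0]
wrist_force: [0.3, 0.8, -5.0]
finger_gap: 0.0089
```

servo_tool(deltas=[{"dx":0.75,"dy":0.67,"dz":0,"rx":0,"ry":0,"rz":0,"fingers":1},{"dx":0.75,"dy":0.67,"dz":0,"rx":0,"ry":0,"rz":0,"fingers":1},{"dx":0,"dy":0,"dz":0,"rx":0,"ry":0,"rz":0,"fingers":1}])

```text
clock: 12.5
tcp_pos: [0.5772, 0.1263, 0.2391]
orientation: [0.0, 0.409, 0.913, 0.0]
wrist_force: [-0.3, -0.4, -4.0]
finger_gap: 0.0093
```

servo_tool(deltas=[{"dx":0,"dy":0,"dz":1,"rx":0,"ry":0,"rz":0,"fingers":1},{"dx":0.2,"dy":-0.2,"dz":0,"rx":0,"ry":0,"rz":0,"fingers":1},{"dx":0,"dy":0,"dz":0,"rx":0,"ry":0,"rz":0,"fingers":1}])

```text
clock: 12.8
tcp_pos: [0.5773, 0.1259, 0.2402]
orientation: [0.0, 0.409, 0.913, 0.0]
wrist_force: [-0.3, -0.9, -3.4]
finger_gap: 0.0093
```

servo_tool(deltas=[{"dx":0.75,"dy":0.67,"dz":0,"rx":0,"ry":0,"rz":0,"fingers":1},{"dx":0.75,"dy":0.67,"dz":0,"rx":0,"ry":0,"rz":0,"fingers":1},{"dx":0,"dy":0,"dz":0,"rx":0,"ry":0,"rz":0,"fingers":1}])

```text
clock: 13.1
tcp_pos: [0.5789, 0.1274, 0.2401]
orientation: [0.0, 0.409, 0.913, 0.0]
wrist_force: [0.4, -0.5, -4.3]
finger_gap: 0.0091
```

servo_tool(deltas=[{"dx":0.75,"dy":0.67,"dz":0,"rx":0,"ry":0,"rz":0,"fingers":1},{"dx":0.75,"dy":0.67,"dz":-0.2,"rx":0,"ry":0,"rz":0,"fingers":1},{"dx":0,"dy":0,"dz":0,"rx":0,"ry":0,"rz":0,"fingers":1}])

```text
clock: 13.4
tcp_pos: [0.5804, 0.1288, 0.2399]
orientation: [0.0, 0.409, 0.913, 0.0]
wrist_force: [0.0, -0.1, -4.8]
finger_gap: 0.009
```

There is no contact with the rear face about 4 mm past the tips. I carry on along the pins' slope.

servo_tool(deltas=[{"dx":0.75,"dy":0.67,"dz":-0.4,"rx":0,"ry":0,"rz":0,"fingers":1},{"dx":0.75,"dy":0.67,"dz":-0.4,"rx":0,"ry":0,"rz":0,"fingers":1},{"dx":0.75,"dy":0.67,"dz":-0.27,"rx":0,"ry":0,"rz":0,"fingers":1},{"dx":0,"dy":0,"dz":0,"rx":0,"ry":0,"rz":0,"fingers":1}])

```text
clock: 13.8
tcp_pos: [0.5826, 0.1308, 0.2388]
orientation: [0.0, 0.409, 0.913, 0.0]
wrist_force: [0.5, -0.5, -3.6]
finger_gap: 0.0086
```

servo_tool(deltas=[{"dx":0.75,"dy":0.67,"dz":-0.27,"rx":0,"ry":0,"rz":0,"fingers":1},{"dx":0.75,"dy":0.67,"dz":-0.27,"rx":0,"ry":0,"rz":0,"fingers":1},{"dx":0.75,"dy":0.67,"dz":-0.27,"rx":0,"ry":0,"rz":0,"fingers":1},{"dx":0,"dy":0,"dz":0,"rx":0,"ry":0,"rz":0,"fingers":1}])

```text
clock: 14.2
tcp_pos: [0.5849, 0.1328, 0.238]
orientation: [0.0, 0.409, 0.913, 0.0]
wrist_force: [-0.2, -0.0, -4.5]
finger_gap: 0.0094
```

servo_tool(deltas=[{"dx":0.75,"dy":0.67,"dz":-0.27,"rx":0,"ry":0,"rz":0,"fingers":1},{"dx":0.75,"dy":0.67,"dz":-0.27,"rx":0,"ry":0,"rz":0,"fingers":1},{"dx":0.75,"dy":0.67,"dz":-0.27,"rx":0,"ry":0,"rz":0,"fingers":1},{"dx":0,"dy":0,"dz":0,"rx":0,"ry":0,"rz":0,"fingers":1}])

```text
clock: 14.6
tcp_pos: [0.5871, 0.1348, 0.2372]
orientation: [0.0, 0.409, 0.913, 0.0]
wrist_force: [-0.5, -0.2, -4.9]
finger_gap: 0.0089
```

servo_tool(deltas=[{"dx":0.75,"dy":0.67,"dz":-0.27,"rx":0,"ry":0,"rz":0,"fingers":1},{"dx":0.75,"dy":0.67,"dz":-0.27,"rx":0,"ry":0,"rz":0,"fingers":1},{"dx":0.75,"dy":0.67,"dz":-0.27,"rx":0,"ry":0,"rz":0,"fingers":1},{"dx":0,"dy":0,"dz":0,"rx":0,"ry":0,"rz":0,"fingers":1}])

```text
clock: 15.0
tcp_pos: [0.5894, 0.1368, 0.2364]
orientation: [0.0, 0.409, 0.913, 0.0]
wrist_force: [-0.2, -0.2, -4.8]
finger_gap: 0.0091
```

servo_tool(deltas=[{"dx":0.75,"dy":0.67,"dz":-0.27,"rx":0,"ry":0,"rz":0,"fingers":1},{"dx":0.75,"dy":0.67,"dz":-0.27,"rx":0,"ry":0,"rz":0,"fingers":1},{"dx":0.75,"dy":0.67,"dz":-0.27,"rx":0,"ry":0,"rz":0,"fingers":1},{"dx":0,"dy":0,"dz":0,"rx":0,"ry":0,"rz":0,"fingers":1}])

```text
clock: 15.4
tcp_pos: [0.5916, 0.1388, 0.2356]
orientation: [0.0, 0.409, 0.913, 0.0]
wrist_force: [0.3, -0.3, -4.0]
finger_gap: 0.0096
```

servo_tool(deltas=[{"dx":0.75,"dy":0.67,"dz":-0.27,"rx":0,"ry":0,"rz":0,"fingers":1},{"dx":0.37,"dy":0.33,"dz":-0.13,"rx":0,"ry":0,"rz":0,"fingers":1},{"dx":0,"dy":0,"dz":0,"rx":0,"ry":0,"rz":0,"fingers":1}])

```text
clock: 15.7
tcp_pos: [0.5925, 0.1396, 0.2352]
orientation: [-0.0, 0.409, 0.912, -0.0]
wrist_force: [-0.0, -0.5, -3.9]
finger_gap: 0.0091
```

servo_tool(deltas=[{"dx":0.5,"dy":0.45,"dz":-0.18,"rx":0,"ry":0,"rz":0,"fingers":1},{"dx":0.37,"dy":0.33,"dz":-0.13,"rx":0,"ry":0,"rz":0,"fingers":1},{"dx":0,"dy":0,"dz":0,"rx":0,"ry":0,"rz":0,"fingers":1}])

```text
clock: 16.0
tcp_pos: [0.5927, 0.1398, 0.235]
orientation: [-0.0, 0.409, 0.912, -0.001]
wrist_force: [-4.5, -3.7, -0.8]
finger_gap: 0.009
```

servo_tool(deltas=[{"dx":0.37,"dy":0.33,"dz":-0.13,"rx":0,"ry":0,"rz":0,"fingers":1},{"dx":0.37,"dy":0.33,"dz":-0.13,"rx":0,"ry":0,"rz":0,"fingers":1},{"dx":0,"dy":0,"dz":0,"rx":0,"ry":0,"rz":0,"fingers":1}])

```text
clock: 16.3
tcp_pos: [0.5929, 0.14, 0.2349]
orientation: [-0.001, 0.409, 0.912, -0.002]
wrist_force: [-6.3, -4.7, 1.4]
finger_gap: 0.009
```

servo_tool(deltas=[{"dx":0.37,"dy":0.33,"dz":-0.13,"rx":0,"ry":0,"rz":0,"fingers":1},{"dx":0,"dy":0,"dz":0,"rx":0,"ry":0,"rz":0,"fingers":1}])

```text
clock: 16.5
tcp_pos: [0.593, 0.1401, 0.2348]
orientation: [-0.001, 0.409, 0.912, -0.002]
wrist_force: [-6.5, -6.4, 2.1]
finger_gap: 0.0094
```

servo_tool(deltas=[{"dx":-0.5,"dy":-0.45,"dz":0,"rx":0,"ry":0,"rz":0,"fingers":1},{"dx":0,"dy":0,"dz":0,"rx":0,"ry":0,"rz":0,"fingers":1}])

```text
clock: 16.7
tcp_pos: [0.5929, 0.1399, 0.2347]
orientation: [-0.001, 0.409, 0.912, -0.002]
wrist_force: [-6.0, -5.4, 1.0]
finger_gap: 0.0094
```

```bash
python3 - <<'E'
from workcell import *
import cv2,numpy as np
st=env.get_state();print({k:np.round(st[k],4) for k in("tcp_pos","orientation","wrist_force","ft_torque")})
s=read_camera("scene")["img"];t=read_camera("top")["img"]
a=cv2.resize(s[250:350,300:400],(400,400),interpolation=cv2.INTER_CUBIC);b=cv2.resize(t[140:240,170:270],(400,400),interpolation=cv2.INTER_CUBIC)
cv2.imwrite("pics/in1.png",np.hstack([a,b])[:,:,::-1])
E
```

```text
{'tcp_pos': array([0.5929, 0.1399, 0.2347]), 'orientation': array([-6.000e-04,  4.094e-01,  9.123e-01, -1.600e-03]), 'wrist_force': array([-6.0014, -5.3878,  0.9575]), 'ft_torque': array([-1.1408,  1.2631, -0.068 ])}
```

View pics/in1.png

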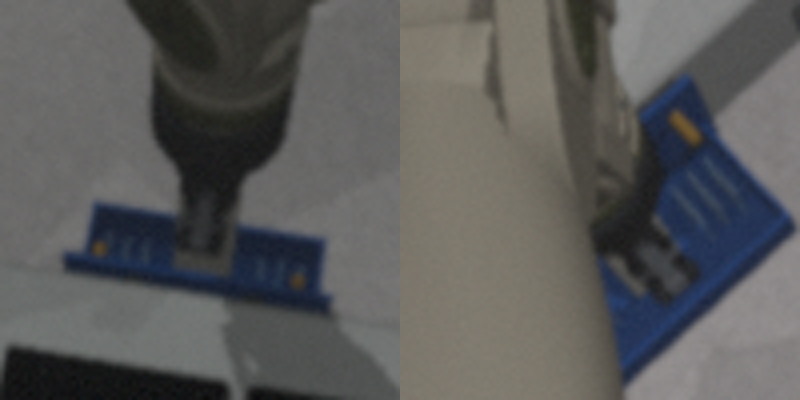

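Both pins show through the plate, at (98,248) and (297,280) in the left crop. Now I relax the push and lower onto the pins.

servo_tool(deltas=[{"dx":-0.6,"dy":-0.5,"dz":0,"rx":0,"ry":0,"rz":0,"fingers":1},{"dx":0,"dy":0,"dz":-0.5,"rx":0,"ry":0,"rz":0,"fingers":1},{"dx":0,"dy":0,"dz":0,"rx":0,"ry":0,"rz":0,"fingers":1}])

```text
clock: 17.1
tcp_pos: [0.5927, 0.1398, 0.2341]
orientation: [-0.0, 0.409, 0.912, -0.001]
wrist_force: [-4.4, -3.8, -0.5]
finger_gap: 0.0087
```

servo_tool(deltas=[{"dx":0,"dy":0,"dz":-0.4,"rx":0,"ry":0,"rz":0,"fingers":1},{"dx":0,"dy":0,"dz":0,"rx":0,"ry":0,"rz":0,"fingers":1}])

```text
clock: 17.3
tcp_pos: [0.5927, 0.1398, 0.2337]
orientation: [-0.0, 0.409, 0.912, -0.001]
wrist_force: [-3.2, -3.2, -1.1]
finger_gap: 0.0088
```

```bash
python3 - <<'E'
from workcell import *
import numpy as np
st=env.get_state();print({k:np.round(st[k],4) for k in("tcp_pos","orientation","wrist_force","ft_torque")})
E
```

```text
{'tcp_pos': array([0.5927, 0.1398, 0.2337]), 'orientation': array([-4.000e-04,  4.093e-01,  9.124e-01, -1.000e-03]), 'wrist_force': array([-3.1509, -3.1818, -1.1086]), 'ft_torque': array([-0.8806,  0.9832, -0.0573])}
```

The moment shows that the lower edge bears on the strip before the top reaches the bar. I'll pitch the top in slightly while advancing, and feel.

servo_tool(deltas=[{"dx":0.5,"dy":0.45,"dz":0,"rx":-0.0035,"ry":0.0038,"rz":0,"fingers":1},{"dx":0.5,"dy":0.45,"dz":0,"rx":-0.0035,"ry":0.0038,"rz":0,"fingers":1},{"dx":0,"dy":0,"dz":0,"rx":0,"ry":0,"rz":0,"fingers":1}])

```text
clock: 17.6
tcp_pos: [0.5936, 0.1406, 0.2338]
orientation: [-0.003, 0.409, 0.912, -0.006]
wrist_force: [-5.1, -4.8, 0.9]
finger_gap: 0.0092
```

```bash
cat > f.py <<'E'
from workcell import *
import numpy as np
st=env.get_state();F=st["wrist_force"];M=st["ft_torque"];n=np.array([.7465,.6654]);l=np.array([-.6654,.7465])
q=st["orientation"];w,x,y,z=q;tz=np.array([2*(x*z+w*y),2*(y*z-w*x)])
print(np.round(st["tcp_pos"],4),"Fn %.1f Fl %.1f Fz %.1f | M about y %.3f about x %.3f z %.3f | tip lean n %.4f l %.4f yaw %.4f"%(F[:2]@n,F[:2]@l,F[2],M[:2]@l,M[:2]@n,M[2],tz@n,tz@l,2*np.arctan2(y,x)-np.pi/2))
E
python3 f.py
```

```text
[0.5936 0.1406 0.2338] Fn -7.0 Fl -0.2 Fz 0.9 | M about y 1.608 about x 0.000 z -0.038 | tip lean n -0.0133 l -0.0004 yaw 0.7275
```

servo_tool(deltas=[{"dx":0.35,"dy":0.3,"dz":0,"rx":-0.0035,"ry":0.0038,"rz":0,"fingers":1},{"dx":0.35,"dy":0.3,"dz":0,"rx":-0.0035,"ry":0.0038,"rz":0,"fingers":1},{"dx":0,"dy":0,"dz":0,"rx":0,"ry":0,"rz":0,"fingers":1}])

```text
clock: 17.9
tcp_pos: [0.5943, 0.1412, 0.2341]
orientation: [-0.004, 0.409, 0.912, -0.011]
wrist_force: [-5.4, -5.1, 2.1]
finger_gap: 0.0091
```

```bash
python3 f.py
```

```text
[0.5943 0.1412 0.2341] Fn -7.4 Fl -0.2 Fz 2.1 | M about y 1.538 about x 0.058 z -0.067 | tip lean n -0.0232 l -0.0006 yaw 0.7275
```

The geometry resolves it. After pitching 0.022 rad, the contact is on the bar with the strip about 1.7 mm clear. So the plate was already flush on both at nearly zero pitch. I undo the pitch, relax, and let the weight onto the pins.

servo_tool(deltas=[{"dx":-0.6,"dy":-0.5,"dz":0,"rx":0.004,"ry":-0.0045,"rz":0,"fingers":1},{"dx":-0.55,"dy":-0.5,"dz":0,"rx":0.004,"ry":-0.0045,"rz":0,"fingers":1},{"dx":-0.5,"dy":-0.45,"dz":0,"rx":0.004,"ry":-0.0045,"rz":0,"fingers":1},{"dx":0,"dy":0,"dz":0,"rx":0,"ry":0,"rz":0,"fingers":1},{"dx":0,"dy":0,"dz":0,"rx":0,"ry":0,"rz":0,"fingers":1}])

```text
clock: 18.4
tcp_pos: [0.5929, 0.14, 0.2334]
orientation: [-0.001, 0.409, 0.912, -0.002]
wrist_force: [-4.7, -3.9, -2.4]
finger_gap: 0.0092
```

```bash
python3 f.py
```

```text
[0.5929 0.14   0.2334] Fn -6.1 Fl 0.2 Fz -2.4 | M about y 1.258 about x -0.090 z -0.071 | tip lean n -0.0045 l -0.0003 yaw 0.7275
```

servo_tool(deltas=[{"dx":-0.25,"dy":-0.22,"dz":-0.4,"rx":0,"ry":0,"rz":0,"fingers":1},{"dx":0,"dy":0,"dz":-0.3,"rx":0,"ry":0,"rz":0,"fingers":1},{"dx":0,"dy":0,"dz":0,"rx":0,"ry":0,"rz":0,"fingers":1}])

```text
clock: 18.7
tcp_pos: [0.5928, 0.1399, 0.2333]
orientation: [-0.0, 0.409, 0.912, -0.002]
wrist_force: [-4.9, -3.7, 0.7]
finger_gap: 0.0087
```

```bash
python3 f.py
```

```text
[0.5928 0.1399 0.2333] Fn -6.1 Fl 0.5 Fz 0.7 | M about y 1.372 about x 0.033 z -0.046 | tip lean n -0.0037 l -0.0006 yaw 0.7276
```

servo_tool(deltas=[{"dx":0,"dy":0,"dz":-0.4,"rx":0,"ry":0,"rz":0,"fingers":1},{"dx":0,"dy":0,"dz":0,"rx":0,"ry":0,"rz":0,"fingers":1}])

```text
clock: 18.9
tcp_pos: [0.5928, 0.1399, 0.2332]
orientation: [-0.0, 0.409, 0.912, -0.002]
wrist_force: [-5.8, -3.3, 2.5]
finger_gap: 0.0091
```

```bash
python3 f.py
```

```text
[0.5928 0.1399 0.2332] Fn -6.6 Fl 1.4 Fz 2.5 | M about y 1.404 about x 0.135 z -0.108 | tip lean n -0.0036 l -0.0008 yaw 0.7276
```

It rests on the pins and against the front. The z stop at 0.2332 matches the predicted 0.2333. I release with a limited opening, because the fingers must stay clear of the dryer's edge.

servo_tool(deltas=[{"dx":0,"dy":0,"dz":0.3,"rx":0,"ry":0,"rz":0,"fingers":0.8},{"dx":0,"dy":0,"dz":0,"rx":0,"ry":0,"rz":0,"fingers":0.72},{"dx":0,"dy":0,"dz":0,"rx":0,"ry":0,"rz":0,"fingers":0.6},{"dx":0,"dy":0,"dz":0,"rx":0,"ry":0,"rz":0,"fingers":0.45},{"dx":0,"dy":0,"dz":0,"rx":0,"ry":0,"rz":0,"fingers":0.4},{"dx":0,"dy":0,"dz":0,"rx":0,"ry":0,"rz":0,"fingers":0.4}])

```text
clock: 19.5
tcp_pos: [0.5937, 0.1406, 0.233]
orientation: [0.0, 0.409, 0.913, -0.001]
wrist_force: [-0.5, -0.2, 0.4]
finger_gap: 0.0254
```

```bash
python3 f.py
```

```text
[0.5937 0.1406 0.233 ] Fn -0.5 Fl 0.2 Fz 0.4 | M about y -0.001 about x -0.015 z 0.004 | tip lean n -0.0015 l -0.0007 yaw 0.7282
```

Free of all forces. Straight up slowly, then back away for a look.

servo_tool(deltas=[{"dx":0,"dy":0,"dz":4,"rx":0,"ry":0,"rz":0,"fingers":0.4},{"dx":0,"dy":0,"dz":8,"rx":0,"ry":0,"rz":0,"fingers":0.4},{"dx":0,"dy":0,"dz":15,"rx":0,"ry":0,"rz":0,"fingers":0.4},{"dx":0,"dy":0,"dz":25,"rx":0,"ry":0,"rz":0,"fingers":0.4},{"dx":0,"dy":0,"dz":35,"rx":0,"ry":0,"rz":0,"fingers":0.4},{"dx":-20,"dy":-20,"dz":20,"rx":0,"ry":0,"rz":0,"fingers":0.4},{"dx":-30,"dy":-35,"dz":0,"rx":0,"ry":0,"rz":0,"fingers":0.4},{"dx":-20,"dy":-45,"dz":0,"rx":0,"ry":0,"rz":0,"fingers":0.4}])

```text
clock: 20.3
tcp_pos: [0.5224, 0.0406, 0.3416]
orientation: [0.001, 0.408, 0.913, -0.001]
wrist_force: [0.8, -1.1, -0.1]
finger_gap: 0.0255
```

servo_tool(deltas=[{"dx":0,"dy":-50,"dz":0,"rx":0,"ry":0,"rz":0,"fingers":0.4},{"dx":0,"dy":-50,"dz":0,"rx":0,"ry":0,"rz":0,"fingers":0.4},{"dx":0,"dy":-50,"dz":0,"rx":0,"ry":0,"rz":0,"fingers":0.4},{"dx":0,"dy":-50,"dz":0,"rx":0,"ry":0,"rz":0,"fingers":0.4},{"dx":0,"dy":-50,"dz":0,"rx":0,"ry":0,"rz":0,"fingers":0.4},{"dx":0,"dy":-30,"dz":0,"rx":0,"ry":0,"rz":0,"fingers":0.4},{"dx":0,"dy":0,"dz":0,"rx":0,"ry":0,"rz":0,"fingers":0.4}])

```text
clock: 21.0
tcp_pos: [0.5232, -0.2439, 0.34]
orientation: [0.0, 0.411, 0.911, -0.002]
wrist_force: [0.8, 0.5, -0.6]
finger_gap: 0.0256
```

```bash
python3 - <<'E'
from h import *
from workcell import *
im={c:read_camera(c)["img"] for c in("scene","top")}
s,t=im["scene"],im["top"]
a=cv2.resize(s[260:350,300:400],(400,360),interpolation=cv2.INTER_CUBIC);b=cv2.resize(t[150:240,180:280],(400,360),interpolation=cv2.INTER_CUBIC)
cv2.imwrite("pics/end.png",np.hstack([a,b])[:,:,::-1])
p0=[.5935,.1404,.728]
P=np.array([[.038,80,134],[.038,-80,134],[0,0,172],[-36,75,47],[-36,-75,47]],float);P[:2,0]=38;P/=1000
for c in im: print(c,np.round(proj(place(P,[*p0,.0238]),c),1).tolist(), "moved?",[(o,np.round(d[0]["extent"],0)) for o in("bottle","jar","slidebox") for d in [cut_out(o,c)] if d])
print(env.get_state()["clock"],env.get_state()["tcp_pos"])
# silhouette fit in top of the blue parts
b_=t.astype(float); b_=b_[:,:,2]-b_[:,:,0]
near=cv2.dilate(mask(CADDY,[*p0,.0238],"top"),np.ones((9,9)))>0
m=((b_>14)&near)*1.
ig=cv2.dilate(mask([box(-5,5,-18,18,0,172)],[*p0,.0238],"top"),np.ones((5,5)))>0
f=lambda v:((1-ig)*np.abs(mask(CADDY[:2],v,"top")-m)).sum()/m.sum()
s0=np.array([*p0,.0238]);sim=np.vstack([s0]+list(s0+np.diag([.004,.004,.03,.006])))
o=minimize(f,s0,method="Nelder-Mead",options=dict(initial_simplex=sim,xatol=1e-4,fatol=1e-4));print(o.x,o.fun,f(s0))
E
```

```text
scene [[383.0, 323.7], [315.5, 312.7], [352.3, 296.9], [381.4, 309.3], [322.9, 299.8]] moved? [('bottle', array([444., 301., 470., 333.])), ('jar', array([452., 340., 477., 368.])), ('slidebox', array([226., 220., 248., 252.]))]
top [[184.2, 208.9], [241.7, 157.4], [222.5, 192.9], [216.4, 237.9], [266.9, 192.2]] moved? [('bottle', array([149., 298., 178., 324.])), ('jar', array([109., 272., 138., 295.])), ('slidebox', array([392., 155., 430., 189.]))]
21.4 [ 0.52353728 -0.23842161  0.34019234]
[0.59148051 0.13957938 0.72939502 0.02603248] 0.07642738102586259 0.08836217243105707
```

View pics/end.png

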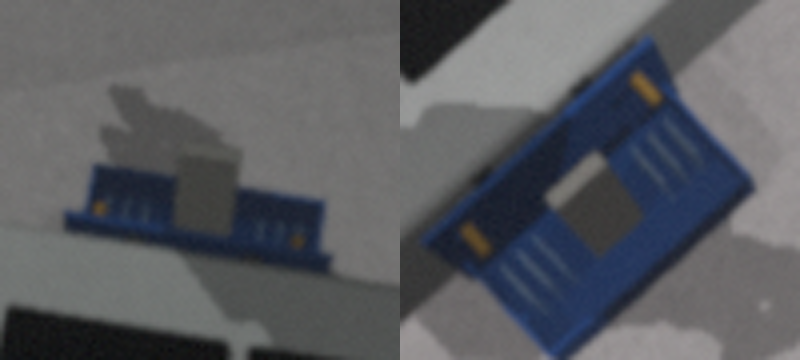

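The caddy hangs with both pins through its plate: (475,240) and (645,88) in the top crop, (98,207) and (297,240) in scene. The plate edge lies along the bar, and the corners are within about 1 px of the prediction for home and level. The bystanders have not moved beyond detector noise.

```bash
python3 -c "
from workcell import *
print(job.hand_in())"
```

```text
the job is handed in; nothing more can be done
None
```

The middle-sized blue caddy is hanging on the dryer's two brass pins, level, and I handed the job in at about 21 s of the 58 s limit.

- **Finding the pins:** I lowered the caddy's underside onto the pin tips. It touched with about 9 N, which put the bar roughly 9.4 mm below its middle setting.
- **Threading:** Both holes went over the pins with no measurable contact. I then slid the plate home with at most about 9 N of push. Pressing down to feel whether it was seated added up to about 7 N vertically.
- **Resting height:** It came to rest within 0.1 mm of the predicted height. The forces dropped to zero when I let go.
- **Last picture:** Both pins show through the plate, and its visible corners are within about 1 px of the pose expected for flush and level. The bottle, jar and slide box were where they started, to within detector noise.
- **Checks that disagreed:** Mid-seating, the wrist moment suggested only the lower strip was touching. A small pitch test showed the plate was flush on both strip and bar to within about 0.5 mm, and I undid the pitch. The final outline fit from the top camera came out about 2 mm in position and height from the pose the arm reported, with a looser fit than before. That is about the camera calibration error.

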